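# Park the wheeled grooming caddy at the mirror

### The job

Take the wheeled grooming caddy (not the similar one on wooden runners at the far edge) by its wooden top handle and push it straight ahead until both front swivel castors trail straight behind their pivots, then steer it into the brass frame inlaid in the counter in front of the round stand mirror. Keep its wheels on the counter all the way, and leave it standing still, centred in the frame and in line with it.

Things in the scene. Friction and masses are not known exactly. Their poses are not given: they have to be found in the camera images.
- caddy_handle (a point): Middle of the wheeled caddy's wooden handle bar: 14 mm wide, 22 high, 184 long, 144 mm above the counter over the centre of the steel tray (200x120 mm); free beside and under the bar's middle to 60 mm height. x: forward (castor end), starts roughly along world +y; z up. Two fixed rear wheels 75 mm behind, two castors 70 mm ahead. About 0.7 kg, rolls easily. The other caddy has no wheels.
- mark_center (a point): Centre of the parking mark on the counter (z = 0), at the robot's left: a flat brass frame, 252x156 mm outside, 240x150 inside, level with the marble, nothing to climb. x runs along its length to the round mirror (foot 120 mm across, 270 mm ahead; mirror 124 mm across, top 168 mm high). The caddy enters from the other end and stands with its x along this x.
- castor_left (a joint): Swivel angle (rad) of the left front castor: 0 when the wheel trails straight behind its pivot for forward travel, positive anticlockwise from above. Wheel radius 13 mm, 14 mm from the pivot. Starts turned 46 to 126 degrees away; rolling about 60 mm straight ahead swings it to within 10 degrees of 0.
- castor_right (a joint): The same for the right front castor, which starts turned the other way (negative).
Mind the look-alikes: they are no part of the job. Leave any green look-alike of the part that bears caddy_handle alone.

How it is judged:
By the outcome, as a careful person would: the job done as asked, in the order asked, and still so for the second after the job is handed in, with the robot touching nothing.
It also fails if it takes over 54 s, if anything falls off the work surface, if the arm or the gripper's body presses on something with over 40 N, if the wrist force passes 120 N, or if a joint passes its speed limit or range.

### The arm

A 6-joint arm with a two-finger parallel gripper is mounted at the origin on the work surface. World frame = base frame: x ahead of the robot, y to its left, z up, the work surface at z = 0. Lengths are in m, angles in degrees, forces in N, time in s.
With the tool pointing down it reaches from about 0.275 to 0.875 m from the base axis. Payload 12.5 kg.
Tool frame: the origin (TCP) lies at the very end of the fingers, on their centre line; the grasp point (between the pads) lies ctrl.pinch_z behind it (ctrl.pinch_z is the distance from the TCP to the grasp point, in m); x points along the fingers, y is the direction in which the jaws open and shut, and the axes are right-handed (so a half turn about x gives the same grasp; the last joint's range is limited). The gripper opens to 85 mm and grips with 20 to 120 N. Pads are 22 mm wide; open, the fingers measure 114 mm over their backs; the gripper's body (76 mm by 85 mm) begins 54 mm behind the grasp point. The pads swing forward as they close: fully open they stand 13 mm farther back than shut.
Start: joints at [-80.42, 20.094, 94.641, -0, 65.266, -4.847], TCP at [0.137, -0.533, 0.231] pointing down, gripper open.
Joint ranges: [-157.81, 157.81], [-45, 120.19], [0.68, 151.7], [-89.99, 269.99], [4.06, 180], [-164.3, 164.3]. Speed limits (degrees/s): [127.2, 127.2, 159.86, 180, 180, 180].

### API

Orientations are given as [roll, pitch, yaw] about the fixed x, y, z axes, in that order (R = Rz(yaw) Ry(pitch) Rx(roll)).
In Python, from cell import ctrl gives the robot as it stands.
- The arm moves only by the tool move_arm, never from a script. Its argument "moves" is a list of rows, each an object of numbers: "jaw": the closure, from -1 (fully open) to 1 (shut), so that 0 is half open; "x", "y", "z": the shift along the tool's x, y, z in cm; "roll": the turn about the tool's x in degrees. A call has 1 to 5 rows; each row shifts and turns the commanded pose from where the row before left it, along the tool's axes as they then stand; what a row does not reach is not made up. A row lasts 1/12 s, in which the tool goes at most 41.7 mm and 7.16 degrees, less where a joint would pass 70% of its speed; a pose out of reach is approached as far as the arm can. A call with a gripper value outside its range is refused whole. The fingers move at their own pace and stop on an object; the grip force is fixed at half the most. Time passes only in rows, so rows that do not move let the fingers close. It gives the time, the measured TCP pose, the force and the opening at its end, in the units of the state.
- ctrl.observe(): the state, without advancing time (a new reading comes with each control period).
- ctrl.camera(name): name is "scene" or "side" or "wrist"; returns the picture (384x512x3 uint8, red, green, blue); there is no depth.
- ctrl.camera_params(name): a dict with "fx", "fy", "cx", "cy" (pixels), "world_from_camera" (4x4, takes a point from camera to world coordinates). Camera axes: x right, y up, looking along -z (the intrinsics and any distortion apply to the point x, -y, -z); pixel columns grow to the right and rows downward; lengths in m; the calibration is good to about 2 mm. A picture is of the moment at which its call begins: read the wrist's pose just before it. camera_params takes no time and is no camera call; for the wrist camera it gives the pose at the moment of the call.
- ctrl.sign_off(): hands the job in, once; it reports no verdict.
The state is a dict: "clock": time; "q": joint angles; "qd": joint speeds; "tau": joint torques, N m; "tcp_pos": TCP position; "ee_rot": TCP orientation; "contact_force": force on the tool from outside, world axes, zero at the start; "moment": the same for the moment, N m; "finger_gap": opening from 0.0 (shut) to 1.0 (fully open).
Only numpy, scipy, OpenCV 4.12 (cv2) and the standard library are available. Lean on these libraries where they do the work, as an engineer would, in place of code of your own. Each camera call takes 0.05 s, during which the arm holds its last target. There are 200 camera calls.

## Working session

There is one attempt and no reset: what is moved stays moved. The work goes in short steps, Python scripts to look and compute and a tool call to move; the robot and the scene stay as the last step left them, time stands still between calls to the robot, and variables do not carry over. Pictures are saved under pics/ and viewed, about 8 in all and at most 12, crops included, and the job is handed in when it is done.

Besides the shell and the picture viewer there is one more tool, called as name(argument=value, ...) on one line, values as JSON. move_arm: Moves the arm, as the interface text tells. Its arguments: {"type":"object","properties":{"moves":{"type":"array"}},"required":["moves"]}

```bash
ls; mkdir -p pics; cat > h.py <<'E'
import numpy as np, cv2
from cell import ctrl
def ray(cam,u,v):
    p=cam; T=np.array(p["world_from_camera"])
    d=T[:3,:3]@np.array([(u-p["cx"])/p["fx"],-(v-p["cy"])/p["fy"],-1.0])
    return T[:3,3],d/np.linalg.norm(d)
def onz(cam,u,v,z):
    o,d=ray(cam,u,v); return o+d*(z-o[2])/d[2]
def proj(cam,P):
    T=np.linalg.inv(np.array(cam["world_from_camera"])); c=T[:3,:3]@np.array(P)+T[:3,3]
    return cam["cx"]+cam["fx"]*c[0]/-c[2], cam["cy"]-cam["fy"]*c[1]/-c[2]
def tri(rays):
    A=np.zeros((3,3));b=np.zeros(3)
    for o,d in rays:
        M=np.eye(3)-np.outer(d,d);A+=M;b+=M@o
    return np.linalg.solve(A,b)
def snap(name,f):
    p=ctrl.camera_params(name); im=np.ascontiguousarray(ctrl.camera(name)[:,:,::-1]); cv2.imwrite(f,im); return p,im
E
python3 - <<'E'
from h import *
a=[snap(n,f"pics/{n}0.png") for n in("scene","side","wrist")]
for p,_ in a: print({k:(np.round(v,3).tolist()) for k,v in p.items() if k!='x'})
print(ctrl.observe(), ctrl.pinch_z)
E
```

```text
pics
{'fx': 379.236, 'fy': 379.236, 'cx': 250.224, 'cy': 193.288, 'world_from_camera': [[0.811, -0.418, 0.409, 1.024], [0.585, 0.564, -0.583, -0.778], [0.013, 0.712, 0.702, 0.914], [0.0, 0.0, 0.0, 1.0]]}
{'fx': 410.031, 'fy': 410.031, 'cx': 256.926, 'cy': 188.596, 'world_from_camera': [[0.963, 0.201, -0.181, 0.327], [-0.27, 0.75, -0.604, -0.914], [0.014, 0.63, 0.776, 1.133], [0.0, 0.0, 0.0, 1.0]]}
{'fx': 310.512, 'fy': 310.512, 'cx': 260.603, 'cy': 191.006, 'world_from_camera': [[0.249, 0.919, 0.304, 0.215], [-0.968, 0.237, 0.077, -0.513], [-0.001, -0.314, 0.949, 0.374], [0.0, 0.0, 0.0, 1.0]]}
{'clock': 0.15, 'q': array([-8.04193028e+01,  2.01165558e+01,  9.46685896e+01,  1.35494570e-05,
        6.52654660e+01, -4.84530847e+00]), 'qd': array([ 0.07637141, -0.00636046, -0.23885602, -0.02087082,  0.05685673,
        0.00315701]), 'tau': array([ 4.31771232e-04, -5.06251717e+01, -2.91503423e+01, -9.45042393e-05,
        3.38071055e-03,  1.16300382e-05]), 'tcp_pos': array([ 0.13702111, -0.53239448,  0.23088828]), 'ee_rot': array([-94.85923451,  89.94938862,  99.56676551]), 'contact_force': array([0.63636337, 0.20503121, 0.38496775]), 'moment': array([-0.01060839,  0.0065917 ,  0.03342133]), 'finger_gap': 1.0028957147092288} 0.0187
```

```bash
python3 -c "
import cv2,numpy as np
a=[cv2.imread(f'pics/{n}0.png') for n in('scene','side')]
cv2.imwrite('pics/s0.png',cv2.resize(a[0],(800,600),interpolation=cv2.INTER_CUBIC));cv2.imwrite('pics/d0.png',cv2.resize(a[1],(800,600),interpolation=cv2.INTER_CUBIC))"
```

```text
(no output)
```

View pics/s0.png

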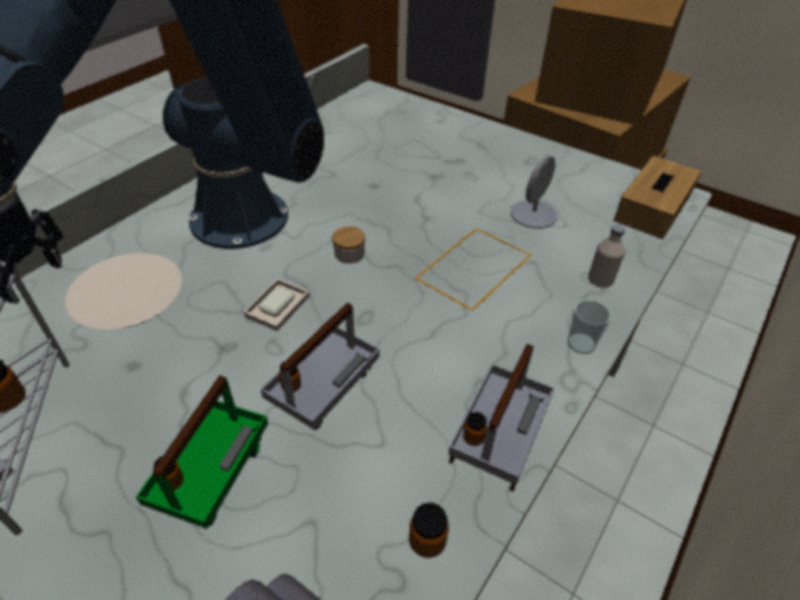

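View pics/d0.png

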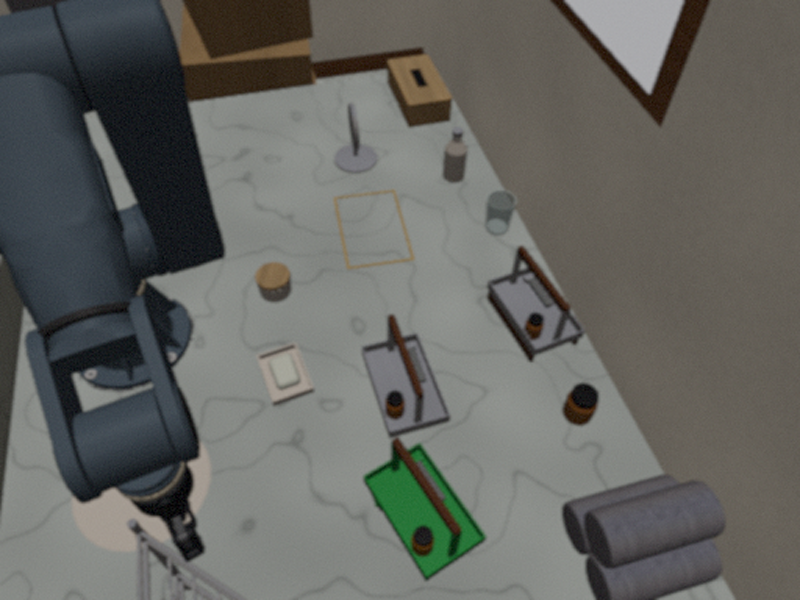

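The pictures show three caddies, at these pixels in the 800-wide side view:
- Green at (425,510): the look-alike to leave alone.
- Grey in the middle at (400,380).
- Grey at the far counter edge at (535,300): the one on runners.

The middle grey one fits. I'll confirm it in a crop and measure.

```bash
python3 - <<'E'
from h import *
P={n:ctrl.camera_params(n) for n in("scene","side")}
im={n:cv2.imread(f"pics/{n}0.png") for n in P}
c=im["scene"][190:320,165:365]; cv2.imwrite("pics/crop.png",cv2.resize(c,(800,520),interpolation=cv2.INTER_CUBIC))
ROI={"scene":(175,190,240,262),"side":(235,198,275,258)}   # x0,y0,x1,y1 handle
FR={"scene":(262,142,345,202),"side":(210,118,268,175)}
for n in P:
    hsv=cv2.cvtColor(im[n],cv2.COLOR_BGR2HSV)
    x0,y0,x1,y1=ROI[n]
    m=cv2.inRange(hsv,(0,90,20),(14,255,150)); m2=np.zeros_like(m); m2[y0:y1,x0:x1]=m[y0:y1,x0:x1]
    k,l,s,ce=cv2.connectedComponentsWithStats(m2)
    for i in range(1,k):
        if s[i,4]>30: print(n,"brown",s[i],ce[i],cv2.minAreaRect(np.argwhere(l==i)[:,::-1].astype(np.float32)))
    x0,y0,x1,y1=FR[n]; m=cv2.inRange(hsv,(10,70,60),(28,255,255)); m2=np.zeros_like(m); m2[y0:y1,x0:x1]=m[y0:y1,x0:x1]
    pts=np.argwhere(m2)[:,::-1].astype(np.float32); 
    W=np.array([onz(P[n],u,v,0)[:2] for u,v in pts],np.float32)
    r=cv2.minAreaRect(W); print(n,"frame",len(pts),r,cv2.boxPoints(r).round(4).tolist())
E
```

```text
scene brown [180 195  45  43 325] [202.09846154 216.24307692] ((202.4167022705078, 216.414306640625), (6.5525360107421875, 59.41099548339844), 45.80692672729492)
scene brown [186 237   6  13  53] [188.56603774 242.73584906] ((188.5, 243.0), (12.0, 5.0), 90.0)
scene frame 267 ((0.575545608997345, 0.19572937488555908), (0.2530326545238495, 0.16271615028381348), 85.68408966064453) [[0.48489999771118164, 0.07569999992847443], [0.6471999883651733, 0.06340000033378601], [0.6661999821662903, 0.3158000111579895], [0.5038999915122986, 0.328000009059906]]
side brown [249 202  21  53 209] [259.23923445 227.84688995] ((259.586181640625, 227.9654998779297), (55.33721160888672, 5.199469089508057), 68.19859313964844)
side frame 122 ((0.5777933597564697, 0.19488643109798431), (0.2468983680009842, 0.16013525426387787), 85.65514373779297) [[0.4885999858379364, 0.0778999999165535], [0.6482999920845032, 0.065700002014637], [0.6669999957084656, 0.31189998984336853], [0.5073000192642212, 0.3240000009536743]]
```

View pics/crop.png

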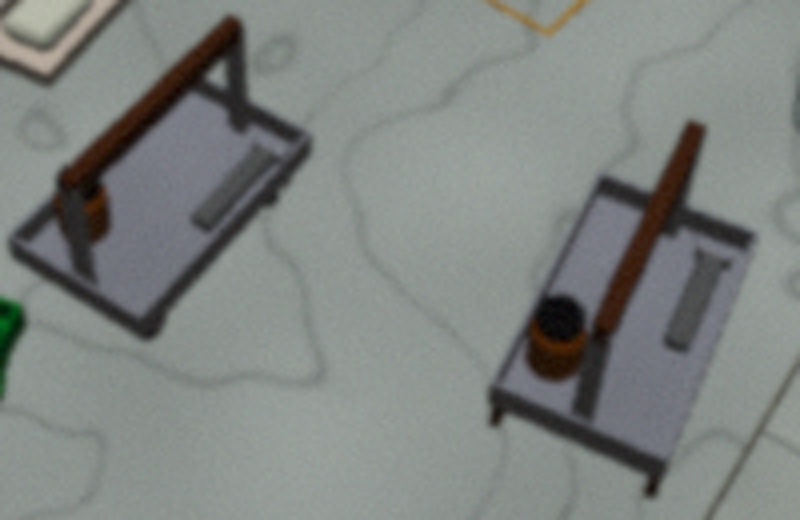

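```bash
python3 - <<'E'
from h import *
P={n:ctrl.camera_params(n) for n in("scene","side")}
def ends(c,L,a):
    d=np.array([np.cos(np.radians(a)),np.sin(np.radians(a))]); e=[np.array(c)+d*L/2,np.array(c)-d*L/2]; return sorted(e,key=lambda p:p[1])
A=ends((202.4,216.4),59.4,135.8);B=ends((259.6,228),55.3,68.2)
E=[tri([ray(P["scene"],*a),ray(P["side"],*b)]) for a,b in zip(A,B)]
d=E[0]-E[1]; print("ends",np.round(E,4),"mid",np.mean(E,0).round(4),"len",np.linalg.norm(d),"yaw",np.degrees(np.arctan2(d[1],d[0])))
print(tri([ray(P["scene"],202.4,216.4),ray(P["side"],259.6,228)]))
# tray rim corners scene (crop/4+off): fit via plane z?  print for z=.05
for (u,v) in [(310,140),(148,330),(12,240),(190,85)]:
    print(onz(P["scene"],165+u/4,190+v/4,.05).round(3))
for n,(u,v) in {"scene":(534/1.5625,214/1.5625),"side":(356/1.5625,158/1.5625)}.items(): print("mirror foot",onz(P[n],u,v,.005).round(3))
E
```

```text
ends [[ 0.5202 -0.1922  0.1457]
 [ 0.5284 -0.378   0.1482]] mid [ 0.5243 -0.2851  0.1469] len 0.18598792057962157 yaw 92.54648822334524
[ 0.52445939 -0.28988834  0.14706174]
[ 0.58  -0.184  0.05 ]
[ 0.593 -0.382  0.05 ]
[ 0.467 -0.382  0.05 ]
[ 0.472 -0.194  0.05 ]
mirror foot [0.601 0.46  0.005]
mirror foot [0.6   0.46  0.005]
```

Pixels: in the crop, the left caddy shows round wheels under its rim at (150,325) and (270,195). The right one stands on brown runner feet at (495,410) and (652,482). So the left (middle) caddy is the target. Next I'll plan the approach.

```bash
cat >> h.py <<'E'
from scipy.spatial.transform import Rotation as Ro
def tool(s=None):
    s=s or ctrl.observe(); return np.array(s["tcp_pos"]),Ro.from_euler("xyz",s["ee_rot"],degrees=True).as_matrix()
def go(target,head=None):
    "shift in tool cm to target, and roll (deg) so that tool y or -y is across heading"
    p,R=tool(); d=R.T@(np.array(target)-p)*100; ya=np.degrees(np.arctan2(R[1,1],R[0,1]))
    out="shift cm %s ; ya %.2f"%(d.round(2),ya)
    if head is not None:
        w=(head-90-ya+90)%180-90; out+=" ; world turn %.2f => roll %.2f"%(w,-w)
    print(out)
E
python3 - <<'E'
from h import *
print(tool()[1].round(3)); go((.5245,-.286,.231),92.5); print(ctrl.observe()["q"].round(1))
E
```

```text
[[-0.     0.249 -0.968]
 [ 0.001 -0.968 -0.249]
 [-1.    -0.001 -0.   ]]
shift cm [  0.   -14.21 -43.66] ; ya -75.57 ; world turn 78.07 => roll -78.07
[-80.4  20.1  94.7   0.   65.3  -4.8]
```

move_arm(moves=[{"jaw": -1,"y": -1.2,"z": -3.6},{"jaw": -1,"y": -1.2,"z": -3.6},{"jaw": -1,"y": -1.2,"z": -3.6},{"jaw": -1,"y": -1.2,"z": -3.6},{"jaw": -1,"y": -1.2,"z": -3.6}])

```text
schema error: expected keys jaw, x, y, z, roll
```

move_arm(moves=[{"jaw": -1,"y": -1.2,"z": -3.6},{"jaw": -1,"y": -1.2,"z": -3.6},{"jaw": -1,"y": -1.2,"z": -3.6},{"jaw": -1,"y": -1.2,"z": -3.6},{"jaw": -1,"y": -1.2,"z": -3.6}])

```text
schema error: expected keys jaw, x, y, z, roll
```

move_arm(moves=[{"jaw": -1,"roll": -7},{"jaw": -1,"roll": -7},{"jaw": -1,"roll": -7},{"jaw": -1,"roll": -7},{"jaw": -1,"roll": -7}])

```text
schema error: expected keys jaw, x, y, z, roll
```

move_arm(moves=[{"jaw": -1,"roll": -7},{"jaw": -1,"roll": -7},{"jaw": -1,"roll": -7},{"jaw": -1,"roll": -7},{"jaw": -1,"roll": -7}])

```text
schema error: expected keys jaw, x, y, z, roll
```

```bash
python3 - <<'E'
from h import *
go((.5245,-.286,.231),92.5); print(ctrl.observe()["tcp_pos"],ctrl.observe()["clock"])
E
```

```text
shift cm [  0.   -14.21 -43.66] ; ya -75.57 ; world turn 78.07 => roll -78.07
[ 0.13702111 -0.53239448  0.23088828] 0.15
```

All keys are needed in every row.

move_arm(moves=[{"jaw": -1,"x": 0,"y": -1.2,"z": -3.6,"roll": 0},{"jaw": -1,"x": 0,"y": -1.2,"z": -3.6,"roll": 0},{"jaw": -1,"x": 0,"y": -1.2,"z": -3.6,"roll": 0},{"jaw": -1,"x": 0,"y": -1.2,"z": -3.6,"roll": 0},{"jaw": -1,"x": 0,"y": -1.2,"z": -3.6,"roll": 0}])

```text
clock: 0.57
tcp_pos: [0.2976, -0.4284, 0.2312]
ee_rot: [-70.5, 90.0, 123.9]
contact_force: [-0.1, 0.2, 0.8]
finger_gap: 0.998
```

move_arm(moves=[{"jaw": -1,"x": 0,"y": -1.2,"z": -3.6,"roll": 0},{"jaw": -1,"x": 0,"y": -1.2,"z": -3.6,"roll": 0},{"jaw": -1,"x": 0,"y": -1.2,"z": -3.6,"roll": 0},{"jaw": -1,"x": 0,"y": -1.2,"z": -3.6,"roll": 0},{"jaw": -1,"x": 0,"y": -1.2,"z": -3.6,"roll": 0}])

```text
clock: 0.98
tcp_pos: [0.4571, -0.3253, 0.2311]
ee_rot: [-55.8, 90.0, 138.6]
contact_force: [-0.3, -0.1, 0.4]
finger_gap: 0.999
```

move_arm(moves=[{"jaw": -1,"x": 0,"y": 0,"z": 0,"roll": -7},{"jaw": -1,"x": 0,"y": 0,"z": 0,"roll": -7},{"jaw": -1,"x": 0,"y": 0,"z": 0,"roll": -7},{"jaw": -1,"x": 0,"y": 0,"z": 0,"roll": -7},{"jaw": -1,"x": 0,"y": 0,"z": 0,"roll": -7}])

```text
clock: 1.4
tcp_pos: [0.4558, -0.3265, 0.231]
ee_rot: [-87.7, 90.0, 142.0]
contact_force: [0.0, -0.4, 0.0]
finger_gap: 1.005
```

move_arm(moves=[{"jaw": -1,"x": 0,"y": 0,"z": 0,"roll": -7},{"jaw": -1,"x": 0,"y": 0,"z": 0,"roll": -7},{"jaw": -1,"x": 0,"y": 0,"z": 0,"roll": -7},{"jaw": -1,"x": 0,"y": 0,"z": 0,"roll": -7},{"jaw": -1,"x": 0,"y": 0,"z": 0,"roll": -7}])

```text
clock: 1.82
tcp_pos: [0.4557, -0.3266, 0.231]
ee_rot: [-127.0, 90.0, 137.8]
contact_force: [0.2, -0.3, -0.2]
finger_gap: 0.999
```

```bash
python3 - <<'E'
from h import *
go((.5245,-.286,.231),92.5); print(ctrl.observe()["tcp_pos"],ctrl.observe()["clock"])
E
```

```text
shift cm [ 0.    6.48 -4.67] ; ya -5.23 ; world turn 7.73 => roll -7.73
[ 0.45569686 -0.3266182   0.23103304] 1.8167
```

move_arm(moves=[{"jaw": -1,"x": 0,"y": 0,"z": 0,"roll": -4},{"jaw": -1,"x": 0,"y": 0,"z": 0,"roll": -3.7},{"jaw": -1,"x": 0,"y": 2.5,"z": -1.3,"roll": 0},{"jaw": -1,"x": 0,"y": 2.5,"z": -1.3,"roll": 0},{"jaw": -1,"x": 0,"y": 2,"z": -1.2,"roll": 0}])

```text
clock: 2.23
tcp_pos: [0.5254, -0.2856, 0.2311]
ee_rot: [-170.7, 90.0, 101.4]
contact_force: [-0.2, -0.4, 0.2]
finger_gap: 1.0
```

```bash
python3 - <<'E'
from h import *
import json
p,im=snap("wrist","pics/w1.png"); json.dump({k:np.array(v).tolist() for k,v in p.items()},open("w1.json","w"))
go((.5245,-.286,.231),92.5)
hsv=cv2.cvtColor(im,cv2.COLOR_BGR2HSV); m=cv2.inRange(hsv,(0,90,20),(14,255,150))
k,l,s,ce=cv2.connectedComponentsWithStats(m)
for i in range(1,k):
    if s[i,4]>60:
        r=cv2.minAreaRect(np.argwhere(l==i)[:,::-1].astype(np.float32)); print(s[i],r)
E
```

```text
shift cm [ 0.   -0.35  0.25] ; ya 2.20 ; world turn 0.30 => roll -0.30
[ 488    0   24  165 1826] ((506.00555419921875, 82.06155395507812), (18.843490600585938, 164.1273956298828), 6.940983295440674)
[ 250   68   19  232 3896] ((259.0, 183.5), (231.0, 18.0), 90.0)
[209 192  36  33 528] ((227.51658630371094, 206.16448974609375), (34.90068435668945, 30.276823043823242), 10.954063415527344)
[ 472  241   40   57 1308] ((491.5, 269.0), (56.0, 39.0), 90.0)
[177 348  17  22 175] ((186.70004272460938, 359.6000061035156), (13.416407585144043, 21.913463592529297), 26.56505012512207)
```

View pics/w1.png

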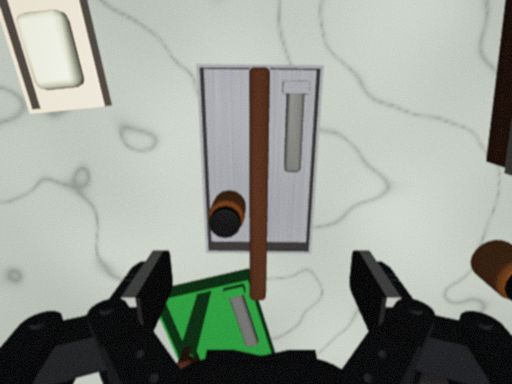

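The wrist picture shows the whole bar, from (259.5,68) to (258.5,300). The tray front rim runs (199,66)–(322,66) and the rear rim (208,251)–(309,251).

```bash
python3 - <<'E'
from h import *
import json
p=json.load(open("w1.json")); im=cv2.imread("pics/w1.png"); hsv=cv2.cvtColor(im,cv2.COLOR_BGR2HSV); m=cv2.inRange(hsv,(0,90,20),(14,255,150))
k,l,s,ce=cv2.connectedComponentsWithStats(m); i=l[180,259]
rows=range(75,292); c=[np.argwhere(l[v]==i).mean() for v in rows]
f=np.polyfit(list(rows),c,1); print("fit",f)
v0,v1=67.5,300
sp,ss=(ctrl.camera_params(n) for n in("scene","side"))
for z in (.15,.155,.16):
    a,b=(onz(p,np.polyval(f,v),v,z) for v in (v0,v1)); d=a-b; print(z,a.round(4),b.round(4),((a+b)/2).round(4),"L",np.linalg.norm(d).round(4),"yaw",np.degrees(np.arctan2(d[1],d[0])).round(2))
for (u,v) in [(199,66),(322,66),(309,251),(208,251)]: print(onz(p,u,v,.055).round(4))
# height: triangulate mid of bar from wrist + scene + side
m_=proj(p,a*.5+b*.5)
print(tri([ray(p,*m_),ray(sp,202.4,216.4)]),tri([ray(p,*m_),ray(ss,259.6,228)]))
E
```

```text
fit [-6.59418350e-03  2.59421021e+02]
0.15 [ 0.521  -0.1922  0.15  ] [ 0.5262 -0.3782  0.15  ] [ 0.5236 -0.2852  0.15  ] L 0.1862 yaw 91.59
0.155 [ 0.521  -0.1925  0.155 ] [ 0.5261 -0.3744  0.155 ] [ 0.5236 -0.2834  0.155 ] L 0.182 yaw 91.59
0.16 [ 0.5211 -0.1927  0.16  ] [ 0.526  -0.3705  0.16  ] [ 0.5235 -0.2816  0.16  ] L 0.1779 yaw 91.59
[ 0.463  -0.1873  0.055 ]
[ 0.5805 -0.183   0.055 ]
[ 0.585  -0.3818  0.055 ]
[ 0.4683 -0.3861  0.055 ]
[ 0.52303703 -0.28787646  0.14367472] [ 0.52434321 -0.28746822  0.14409996]
```

move_arm(moves=[{"jaw": -1,"x": 2,"y": -0.4,"z": 0.1,"roll": 0.7}])

```text
clock: 2.37
tcp_pos: [0.5234, -0.2868, 0.2138]
ee_rot: [58.8, 89.7, -29.7]
contact_force: [0.1, -0.0, -0.5]
finger_gap: 1.004
```

move_arm(moves=[{"jaw": -1,"x": 2,"y": 0,"z": 0,"roll": 0},{"jaw": -1,"x": 0,"y": 0,"z": 0,"roll": 0},{"jaw": -1,"x": 0,"y": 0,"z": 0,"roll": 0}])

```text
clock: 2.62
tcp_pos: [0.52, -0.2871, 0.1908]
ee_rot: [-125.1, 89.9, 146.3]
contact_force: [-0.5, 1.0, 1.2]
finger_gap: 1.0
```

```bash
python3 - <<'E'
from h import *
go((.5236,-.284,.125),91.5);print(ctrl.observe()["contact_force"])
E
```

```text
shift cm [ 6.58  0.38 -0.29] ; ya 1.43 ; world turn 0.07 => roll -0.07
[-0.45351745  0.99928346  1.19150359]
```

move_arm(moves=[{"jaw": -1,"x": 2,"y": 0.4,"z": -0.3,"roll": 0},{"jaw": -1,"x": 2,"y": 0,"z": 0,"roll": 0},{"jaw": -1,"x": 2,"y": 0,"z": 0,"roll": 0},{"jaw": -1,"x": 0.6,"y": 0,"z": 0,"roll": 0},{"jaw": -1,"x": 0,"y": 0,"z": 0,"roll": 0}])

```text
clock: 3.03
tcp_pos: [0.5241, -0.2842, 0.125]
ee_rot: [-123.1, 89.9, 148.4]
contact_force: [0.1, 0.3, 1.0]
finger_gap: 0.998
```

move_arm(moves=[{"jaw": -1,"x": 0,"y": 0,"z": 0,"roll": 0},{"jaw": -1,"x": 0,"y": 0,"z": 0,"roll": 0}])

```text
clock: 3.2
tcp_pos: [0.525, -0.2848, 0.127]
ee_rot: [55.7, 89.9, -32.8]
contact_force: [-0.5, -0.6, 1.9]
finger_gap: 0.998
```

```bash
python3 - <<'E'
from h import *
go((.5236,-.284,.125),91.5);print(ctrl.observe()["contact_force"])
E
```

```text
shift cm [ 0.2  -0.14 -0.08] ; ya 1.42 ; world turn 0.08 => roll -0.08
[-0.51009485 -0.58825216  1.8525068 ]
```

move_arm(moves=[{"jaw": 0,"x": 0.1,"y": -0.1,"z": 0,"roll": 0},{"jaw": 0.4,"x": 0,"y": 0,"z": 0,"roll": 0},{"jaw": 0.5,"x": 0,"y": 0,"z": 0,"roll": 0},{"jaw": 0.5,"x": 0,"y": 0,"z": 0,"roll": 0},{"jaw": 0.5,"x": 0,"y": 0,"z": 0,"roll": 0}])

```text
clock: 3.62
tcp_pos: [0.5234, -0.2843, 0.1245]
ee_rot: [57.3, 90.0, -31.2]
contact_force: [0.2, -0.3, 0.6]
finger_gap: 0.302
```

move_arm(moves=[{"jaw": 0.7,"x": 0,"y": 0,"z": 0,"roll": 0},{"jaw": 1,"x": 0,"y": 0,"z": 0,"roll": 0},{"jaw": 1,"x": 0,"y": 0,"z": 0,"roll": 0},{"jaw": 1,"x": 0,"y": 0,"z": 0,"roll": 0},{"jaw": 1,"x": 0,"y": 0,"z": 0,"roll": 0}])

```text
clock: 4.03
tcp_pos: [0.5234, -0.2843, 0.1245]
ee_rot: [56.5, 90.0, -32.1]
contact_force: [-0.7, 0.7, 3.4]
finger_gap: 0.155
```

```bash
python3 - <<'E'
from h import *
go((.5236,-.284,.125),91.5);s=ctrl.observe();print(s["contact_force"],s["moment"],s["finger_gap"])
E
```

```text
shift cm [-0.05  0.02 -0.03] ; ya 1.43 ; world turn 0.07 => roll -0.07
[-0.68238144  0.70858044  3.39477852] [-0.02325023  0.0518923  -0.04068773] 0.15503254983633863
```

move_arm(moves=[{"jaw": 1,"x": 0,"y": 0,"z": -0.2,"roll": 0},{"jaw": 1,"x": 0,"y": 0,"z": -0.3,"roll": 0},{"jaw": 1,"x": 0,"y": 0,"z": -0.5,"roll": 0},{"jaw": 1,"x": 0,"y": 0,"z": -0.5,"roll": 0},{"jaw": 1,"x": 0,"y": 0,"z": -0.5,"roll": 0}])

```text
clock: 4.45
tcp_pos: [0.5229, -0.2637, 0.1244]
ee_rot: [52.2, 90.0, -36.4]
contact_force: [0.3, -1.3, 4.1]
finger_gap: 0.153
```

```bash
python3 - <<'E'
from h import *
p0=np.array([.5234,-.2843,.1245]);f=np.array([np.cos(np.radians(91.43)),np.sin(np.radians(91.43)),0])
p,_=tool();print((p-p0)@f,p);go(p0+.12*f,91.5);s=ctrl.observe();print(s["contact_force"],s["moment"],s["finger_gap"])
E
```

```text
0.020605969485232512 [ 0.52290812 -0.26369989  0.12444226]
shift cm [-0.01 -0.   -9.94] ; ya 1.43 ; world turn 0.07 => roll -0.07
[ 0.25639368 -1.28999488  4.13971546] [-0.19246966  0.053882   -0.06005067] 0.15310264205373986
```

Rolling well. I'll continue straight to about 12 cm in total.

move_arm(moves=[{"jaw": 1,"x": 0,"y": 0,"z": -0.6,"roll": 0},{"jaw": 1,"x": 0,"y": 0,"z": -0.7,"roll": 0},{"jaw": 1,"x": 0,"y": 0,"z": -0.7,"roll": 0},{"jaw": 1,"x": 0,"y": 0,"z": -0.7,"roll": 0},{"jaw": 1,"x": 0,"y": 0,"z": -0.7,"roll": 0}])

```text
clock: 4.87
tcp_pos: [0.522, -0.2294, 0.1244]
ee_rot: [59.2, 90.0, -29.4]
contact_force: [0.3, -2.2, 5.1]
finger_gap: 0.157
```

move_arm(moves=[{"jaw": 1,"x": 0,"y": 0,"z": -0.7,"roll": 0},{"jaw": 1,"x": 0,"y": 0,"z": -0.7,"roll": 0},{"jaw": 1,"x": 0,"y": 0,"z": -0.7,"roll": 0},{"jaw": 1,"x": 0,"y": 0,"z": -0.7,"roll": 0},{"jaw": 1,"x": 0,"y": 0,"z": -0.7,"roll": 0}])

```text
clock: 5.28
tcp_pos: [0.5211, -0.1944, 0.1245]
ee_rot: [60.0, 90.0, -28.5]
contact_force: [-0.1, -1.8, 5.3]
finger_gap: 0.153
```

move_arm(moves=[{"jaw": 1,"x": 0,"y": 0,"z": -0.7,"roll": 0},{"jaw": 1,"x": 0,"y": 0,"z": -0.7,"roll": 0},{"jaw": 1,"x": 0,"y": 0,"z": -0.6,"roll": 0},{"jaw": 1,"x": 0,"y": 0,"z": -0.4,"roll": 0},{"jaw": 1,"x": 0,"y": 0,"z": -0.1,"roll": 0}])

```text
clock: 5.7
tcp_pos: [0.5204, -0.1691, 0.1244]
ee_rot: [160.1, 90.0, 71.6]
contact_force: [0.0, -1.5, 5.7]
finger_gap: 0.154
```

move_arm(moves=[{"jaw": 1,"x": 0,"y": 0,"z": 0,"roll": 0},{"jaw": 1,"x": 0,"y": 0,"z": 0,"roll": 0}])

```text
clock: 5.87
tcp_pos: [0.5204, -0.1694, 0.1244]
ee_rot: [176.0, 90.0, 87.4]
contact_force: [-0.5, 0.2, 6.3]
finger_gap: 0.153
```

```bash
python3 - <<'E'
from h import *
import json
p,im=snap("wrist","pics/w2.png"); json.dump({k:np.array(v).tolist() for k,v in p.items()},open("w2.json","w"))
go((.5204,-.1643,.1244),91.5);s=ctrl.observe();print(s["tcp_pos"],s["clock"],s["contact_force"],s["moment"],s["finger_gap"])
_,b=snap("side","pics/side2.png"); _,a=snap("scene","pics/scene2.png")
cs=cv2.resize(a[150:280,180:330],(450,390),interpolation=cv2.INTER_CUBIC); cd=cv2.resize(b[110:270,210:330],(292,390),interpolation=cv2.INTER_CUBIC)
cv2.imwrite("pics/v2.png",np.hstack([cs,cd]))
E
```

```text
shift cm [ 0.01  0.01 -0.51] ; ya 1.45 ; world turn 0.05 => roll -0.05
[ 0.52044399 -0.16939306  0.12444939] 5.9167 [-0.07768863  1.17389559  6.21136593] [0.08815876 0.03009984 0.01303327] 0.15123413706321043
```

View pics/v2.png

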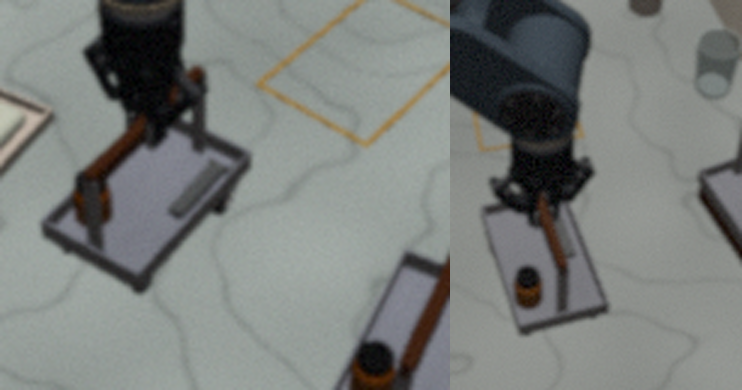

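View pics/w2.png

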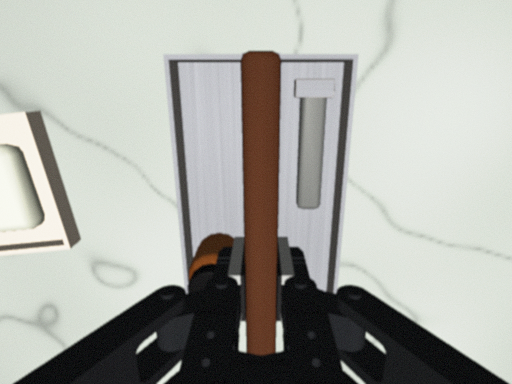

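In the crops the caddy stands level in the grip. The right castor shows under the front right corner at (220,203) of the left crop. The wrist picture shows the front rim from (164,55) to (357,55) and the bar front end at (261,52). I'll check for slip and plan the steering.

```bash
python3 - <<'E'
from h import *
import json
from scipy.optimize import fsolve
for f,rim,uv in (("w1",[(199,66),(322,66)],(259.5,67.5)),("w2",[(164,55),(357,55)],(261,51.5))):
    p=json.load(open(f+".json")); a,b=(onz(p,*q,.055) for q in rim); d=b-a
    print(f,"rim mid",((a+b)/2).round(4),"yaw",np.degrees(np.arctan2(d[1],d[0])).round(2)+90,"bar end",onz(p,*uv,.155).round(4))
    im=cv2.imread(f"pics/{f}.png"); m=cv2.inRange(cv2.cvtColor(im,cv2.COLOR_BGR2HSV),(0,90,20),(14,255,150)); l=cv2.connectedComponents(m)[1]; i=l[150,260]
    rows=list(range(80,225)); F=np.polyfit(rows,[np.argwhere(l[v]==i).mean() for v in rows],1)
    A,B=(onz(p,np.polyval(F,v),v,.155) for v in(70,230)); D=A-B; print("bar yaw",np.degrees(np.arctan2(D[1],D[0])).round(2))
# plan: rear axle path cubic curvature bits: n steps, straight last 6 cm
def sim(k,ds,h0,c0):
    h=np.radians(h0);c=np.array(c0);r=c-.075*np.array([np.cos(h),np.sin(h)]);out=[]
    for kk in k:
        r=r+ds*np.array([np.cos(h+kk*ds/2),np.sin(h+kk*ds/2)]);h+=kk*ds
        out.append((*(r+.075*np.array([np.cos(h),np.sin(h)])),np.degrees(h)))
    return np.array(out)
goal=(.5767,.1953,85.67)
N=36
def ks(a,b): 
    w=np.sin(np.linspace(0,np.pi,15)); return np.r_[a*w,b*w,np.zeros(N-30)]
def res(x): 
    o=sim(ks(x[0],x[1]),x[2],91.45,(.5204,-.1694))[-1]; return [(o[0]-goal[0])*50,(o[1]-goal[1])*50,o[2]-goal[2]]
x=fsolve(res,[-1,1,.01]); o=sim(ks(x[0],x[1]),x[2],91.45,(.5204,-.1694)); print(x,res(x))
prev=np.array([.5204,-.1694,91.45])
for q in o:
    h=np.radians(prev[2]); d=q[:2]-prev[:2]; fwd=d@[np.cos(h),np.sin(h)]; lef=d@[-np.sin(h),np.cos(h)]
    print("z %.2f y %.2f roll %.2f | %s"%(-fwd*100,-lef*100,prev[2]-q[2],q.round(3))); prev=q
E
```

```text
w1 rim mid [ 0.5217 -0.1852  0.055 ] yaw 92.09 bar end [ 0.5214 -0.1924  0.155 ]
bar yaw 91.54
w2 rim mid [ 0.5179 -0.0693  0.055 ] yaw 91.45 bar end [ 0.5183 -0.0776  0.155 ]
bar yaw 91.51
[-3.16801883  2.06079283  0.0102657 ] [np.float64(-3.774758283725532e-13), np.float64(2.914335439641036e-14), np.float64(4.121147867408581e-13)]
z -1.03 y -0.00 roll 0.00 | [ 0.52  -0.159 91.45 ]
z -1.03 y 0.06 roll 0.41 | [ 0.52  -0.149 91.035]
z -1.03 y 0.11 roll 0.81 | [ 0.521 -0.139 90.227]
z -1.02 y 0.16 roll 1.16 | [ 0.523 -0.128 89.065]
z -1.02 y 0.20 roll 1.46 | [ 0.525 -0.118 87.608]
z -1.02 y 0.23 roll 1.68 | [ 0.528 -0.108 85.929]
z -1.02 y 0.25 roll 1.82 | [ 0.531 -0.098 84.113]
z -1.02 y 0.26 roll 1.86 | [ 0.535 -0.088 82.249]
z -1.02 y 0.25 roll 1.82 | [ 5.3900e-01 -7.8000e-02  8.0433e+01]
z -1.02 y 0.23 roll 1.68 | [ 5.4300e-01 -6.9000e-02  7.8754e+01]
z -1.02 y 0.20 roll 1.46 | [ 5.4700e-01 -5.9000e-02  7.7297e+01]
z -1.02 y 0.16 roll 1.16 | [ 5.5100e-01 -4.9000e-02  7.6135e+01]
z -1.03 y 0.11 roll 0.81 | [ 5.5400e-01 -4.0000e-02  7.5327e+01]
z -1.03 y 0.06 roll 0.41 | [ 5.5700e-01
[... 586 characters left out ...]
97e+01]
z -1.02 y -0.17 roll -1.18 | [5.7100e-01 7.2000e-02 8.2079e+01]
z -1.03 y -0.15 roll -1.09 | [5.7100e-01 8.2000e-02 8.3171e+01]
z -1.03 y -0.13 roll -0.95 | [ 0.571  0.093 84.119]
z -1.03 y -0.11 roll -0.76 | [ 0.571  0.103 84.874]
z -1.03 y -0.07 roll -0.53 | [ 0.571  0.113 85.4  ]
z -1.03 y -0.04 roll -0.27 | [ 0.571  0.124 85.67 ]
z -1.03 y -0.00 roll 0.00 | [ 0.572  0.134 85.67 ]
z -1.03 y -0.00 roll 0.00 | [ 0.573  0.144 85.67 ]
z -1.03 y -0.00 roll 0.00 | [ 0.574  0.154 85.67 ]
z -1.03 y -0.00 roll 0.00 | [ 0.574  0.165 85.67 ]
z -1.03 y -0.00 roll 0.00 | [ 0.575  0.175 85.67 ]
z -1.03 y -0.00 roll 0.00 | [ 0.576  0.185 85.67 ]
z -1.03 y -0.00 roll 0.00 | [ 0.577  0.195 85.67 ]
```

move_arm(moves=[{"jaw": 1,"x": 0,"y": 0,"z": -0.4,"roll": 0},{"jaw": 1,"x": 0,"y": 0,"z": -0.6,"roll": 0},{"jaw": 1,"x": 0,"y": 0.06,"z": -1,"roll": 0.4},{"jaw": 1,"x": 0,"y": 0.11,"z": -1,"roll": 0.8},{"jaw": 1,"x": 0,"y": 0.16,"z": -1,"roll": 1.2}])

```text
clock: 6.43
tcp_pos: [0.5229, -0.1294, 0.1244]
ee_rot: [-29.8, 90.0, -120.8]
contact_force: [0.5, -1.7, 5.5]
finger_gap: 0.15
```

move_arm(moves=[{"jaw": 1,"x": 0,"y": 0.2,"z": -1,"roll": 1.5},{"jaw": 1,"x": 0,"y": 0.23,"z": -1,"roll": 1.7},{"jaw": 1,"x": 0,"y": 0.25,"z": -1,"roll": 1.8},{"jaw": 1,"x": 0,"y": 0.26,"z": -1,"roll": 1.9},{"jaw": 1,"x": 0,"y": 0.25,"z": -1,"roll": 1.8}])

```text
clock: 6.85
tcp_pos: [0.5384, -0.0803, 0.1244]
ee_rot: [-81.7, 90.0, 178.6]
contact_force: [-0.9, -2.0, 6.6]
finger_gap: 0.154
```

move_arm(moves=[{"jaw": 1,"x": 0,"y": 0.23,"z": -1,"roll": 1.7},{"jaw": 1,"x": 0,"y": 0.2,"z": -1,"roll": 1.5},{"jaw": 1,"x": 0,"y": 0.16,"z": -1,"roll": 1.2},{"jaw": 1,"x": 0,"y": 0.11,"z": -1,"roll": 0.8},{"jaw": 1,"x": 0,"y": 0.06,"z": -0.8,"roll": 0.4}])

```text
clock: 7.27
tcp_pos: [0.5564, -0.0349, 0.1244]
ee_rot: [-87.3, 90.0, 167.4]
contact_force: [-1.4, -1.6, 6.1]
finger_gap: 0.152
```

move_arm(moves=[{"jaw": 1,"x": 0,"y": 0,"z": -0.5,"roll": 0},{"jaw": 1,"x": 0,"y": 0,"z": -0.2,"roll": 0},{"jaw": 1,"x": 0,"y": 0,"z": 0,"roll": 0}])

```text
clock: 7.52
tcp_pos: [0.5582, -0.0281, 0.1244]
ee_rot: [-179.2, 90.0, 75.5]
contact_force: [-0.8, 0.7, 6.5]
finger_gap: 0.155
```

```bash
python3 - <<'E'
from h import *
s=ctrl.observe();p,R=tool(s);ya=np.degrees(np.arctan2(R[1,1],R[0,1]));print(p.round(4),"head",ya+90,s["clock"],s["contact_force"].round(1),s["moment"].round(2),s["finger_gap"])
import json
pp,im=snap("wrist","pics/w3.png"); json.dump({k:np.array(v).tolist() for k,v in pp.items()},open("w3.json","w"))
m=cv2.inRange(cv2.cvtColor(im,cv2.COLOR_BGR2HSV),(0,90,20),(14,255,150)); l=cv2.connectedComponents(m)[1]; i=l[150,260]
rows=list(range(80,225)); F=np.polyfit(rows,[np.argwhere(l[v]==i).mean() for v in rows],1)
A,B=(onz(pp,np.polyval(F,v),v,.155) for v in(70,230)); D=A-B; print("bar yaw",np.degrees(np.arctan2(D[1],D[0])).round(2), np.argwhere(l==i)[:,0].min())
E
```

```text
[ 0.5582 -0.0281  0.1244] head 74.76636935307725 7.5167 [-0.8  0.7  6.5] [ 0.08  0.03 -0.03] 0.15450681570270675
bar yaw 74.71 52
```

```bash
python3 - <<'E'
import numpy as np
from scipy.optimize import fsolve
def sim(k,ds,h0,c0):
    h=np.radians(h0);c=np.array(c0);r=c-.075*np.array([np.cos(h),np.sin(h)]);out=[]
    for kk in k:
        r=r+ds*np.array([np.cos(h+kk*ds/2),np.sin(h+kk*ds/2)]);h+=kk*ds
        out.append((*(r+.075*np.array([np.cos(h),np.sin(h)])),np.degrees(h)))
    return np.array(out)
goal=(.5767,.1953,85.67);s0=(.5582,-.0281,74.75)
w=np.sin(np.linspace(0,np.pi,10)[1:-1])
ks=lambda a,b:np.r_[0,a*w,b*w,np.zeros(5)]
def res(x):
    o=sim(ks(x[0],x[1]),x[2],s0[2],s0[:2])[-1];return [(o[0]-goal[0])*50,(o[1]-goal[1])*50,o[2]-goal[2]]
x=fsolve(res,[1,1,.01]);print(x)
prev=np.array(s0)
for q in sim(ks(x[0],x[1]),x[2],s0[2],s0[:2]):
    h=np.radians(prev[2]); d=q[:2]-prev[:2]
    print("z %.2f y %.2f roll %.2f | %s"%(-100*d@[np.cos(h),np.sin(h)],-100*d@[-np.sin(h),np.cos(h)],prev[2]-q[2],q.round(3))); prev=q
E
```

```text
[1.99455885 1.30830992 0.01017484]
z -1.02 y -0.00 roll 0.00 | [ 5.610e-01 -1.800e-02  7.475e+01]
z -1.02 y -0.06 roll -0.40 | [ 5.6300e-01 -8.0000e-03  7.5148e+01]
z -1.02 y -0.10 roll -0.75 | [5.6500e-01 2.0000e-03 7.5895e+01]
z -1.02 y -0.14 roll -1.01 | [5.6600e-01 1.2000e-02 7.6902e+01]
z -1.02 y -0.16 roll -1.15 | [5.6600e-01 2.2000e-02 7.8047e+01]
z -1.02 y -0.16 roll -1.15 | [5.6700e-01 3.3000e-02 7.9192e+01]
z -1.02 y -0.14 roll -1.01 | [5.6800e-01 4.3000e-02 8.0199e+01]
z -1.02 y -0.10 roll -0.75 | [5.6800e-01 5.3000e-02 8.0947e+01]
z -1.02 y -0.06 roll -0.40 | [5.6900e-01 6.3000e-02 8.1344e+01]
z -1.02 y -0.04 roll -0.26 | [5.7000e-01 7.3000e-02 8.1605e+01]
z -1.02 y -0.07 roll -0.49 | [ 0.571  0.083 82.096]
z -1.02 y -0.09 roll -0.66 | [ 0.572  0.094 82.756]
z -1.02 y -0.10 roll -0.75 | [ 0.572  0.104 83.507]
z -1.02 y -0.10 roll -0.75 | [ 0.572  0.114 84.258]
z -1.02 y -0.09 roll -0.66 | [ 0.572  0.124 84.919]
z -1.02 y -0.07 roll -0.49 | [ 0.572  0.134 85.409]
z -1.02 y -0.04 roll -0.26 | [ 0.573  0.145 85.67 ]
z -1.02 y -0.00 roll 0.00 | [ 0.574  0.155 85.67 ]
z -1.02 y -0.00 roll 0.00 | [ 0.574  0.165 85.67 ]
z -1.02 y -0.00 roll 0.00 | [ 0.575  0.175 85.67 ]
z -1.02 y -0.00 roll 0.00 | [ 0.576  0.185 85.67 ]
z -1.02 y -0.00 roll 0.00 | [ 0.577  0.195 85.67 ]
```

move_arm(moves=[{"jaw": 1,"x": 0,"y": 0,"z": -0.4,"roll": 0},{"jaw": 1,"x": 0,"y": 0,"z": -0.6,"roll": 0},{"jaw": 1,"x": 0,"y": -0.06,"z": -1,"roll": -0.4},{"jaw": 1,"x": 0,"y": -0.1,"z": -1,"roll": -0.8},{"jaw": 1,"x": 0,"y": -0.14,"z": -1,"roll": -1}])

```text
clock: 7.98
tcp_pos: [0.5655, 0.0109, 0.1244]
ee_rot: [-19.4, 90.0, -122.4]
contact_force: [-0.3, -2.3, 6.4]
finger_gap: 0.156
```

move_arm(moves=[{"jaw": 1,"x": 0,"y": -0.16,"z": -1,"roll": -1.1},{"jaw": 1,"x": 0,"y": -0.16,"z": -1,"roll": -1.1},{"jaw": 1,"x": 0,"y": -0.14,"z": -1,"roll": -1},{"jaw": 1,"x": 0,"y": -0.1,"z": -1,"roll": -0.8},{"jaw": 1,"x": 0,"y": -0.06,"z": -1,"roll": -0.4}])

```text
clock: 8.4
tcp_pos: [0.5688, 0.0613, 0.1244]
ee_rot: [33.2, 90.0, -65.4]
contact_force: [1.1, -2.2, 5.3]
finger_gap: 0.155
```

move_arm(moves=[{"jaw": 1,"x": 0,"y": -0.04,"z": -1,"roll": -0.3},{"jaw": 1,"x": 0,"y": -0.07,"z": -1,"roll": -0.5},{"jaw": 1,"x": 0,"y": -0.06,"z": -0.7,"roll": -0.4},{"jaw": 1,"x": 0,"y": -0.02,"z": -0.3,"roll": -0.2},{"jaw": 1,"x": 0,"y": 0,"z": 0,"roll": 0}])

```text
clock: 8.82
tcp_pos: [0.5712, 0.0918, 0.1244]
ee_rot: [176.4, 90.0, 79.2]
contact_force: [-0.2, -0.2, 6.0]
finger_gap: 0.156
```

```bash
python3 - <<'E'
from h import *
import json
s=ctrl.observe();p,R=tool(s);ya=np.degrees(np.arctan2(R[1,1],R[0,1]));print(p.round(4),"head",ya+90,s["clock"],s["contact_force"].round(1),s["moment"].round(2),s["finger_gap"])
pp,im=snap("wrist","pics/w4.png"); json.dump({k:np.array(v).tolist() for k,v in pp.items()},open("w4.json","w"))
for n in("side","scene"): snap(n,f"pics/{n}4.png")
# refine frame from initial pictures: fit a line to brass px near each predicted edge
P={n:ctrl.camera_params(n) for n in("scene","side")}
FR={"scene":(262,142,345,202),"side":(210,118,268,175)}
for n in P:
    I=cv2.imread(f"pics/{n}0.png");hsv=cv2.cvtColor(I,cv2.COLOR_BGR2HSV);x0,y0,x1,y1=FR[n]
    S=hsv[...,1].astype(float)*(hsv[...,0]<30)
    pts=np.argwhere(cv2.inRange(hsv,(10,60,50),(28,255,255))[y0:y1,x0:x1])+[y0,x0]
    W=np.array([onz(P[n],u,v,0)[:2] for v,u in pts]);wt=np.array([S[v,u] for v,u in pts])
    c=np.array([.5767,.1953]);th=np.radians(85.67)
    for _ in range(5):
        f=np.array([np.cos(th),np.sin(th)]);r=np.array([f[1],-f[0]]);a=(W-c)@f;b=(W-c)@r;o=[];sl=[]
        for (al,ac,hl) in((a,b,.123),(b,a,.0765)):
            pass
        e={}
        for k,(main,run,off,lim) in dict(front=(a,b,.123,.06),back=(a,b,-.123,.06),right=(b,a,.0765,.105),left=(b,a,-.0765,.105)).items():
            q=(abs(main-off)<.008)&(abs(run)<lim); e[k]=(np.polyfit(run[q],main[q],1,w=wt[q]),q.sum())
        c=c+f*(e["front"][0][1]+e["back"][0][1])/2+r*(e["right"][0][1]+e["left"][0][1])/2
        th-=(e["right"][0][0]+e["left"][0][0])/2
    print(n,c.round(4),np.degrees(th).round(2),{k:(v[0].round(4).tolist(),int(v[1])) for k,v in e.items()})
E
```

```text
[0.5712 0.0918 0.1244] head 82.80144264183825 8.8167 [-0.2 -0.2  6. ] [ 0.07 -0.02 -0.01] 0.15642560264885616
scene [0.5759 0.1962] 85.6 {'front': ([-0.0163, 0.123], 40), 'back': ([0.0034, -0.123], 60), 'right': ([0.0002, 0.078], 87), 'left': ([-0.0002, -0.078], 79)}
side [0.578  0.1972] 85.5 {'front': ([0.0006, 0.1234], 16), 'back': ([0.0016, -0.1234], 39), 'right': ([0.0018, 0.0781], 50), 'left': ([-0.0018, -0.0781], 59)}
```

View pics/w4.png

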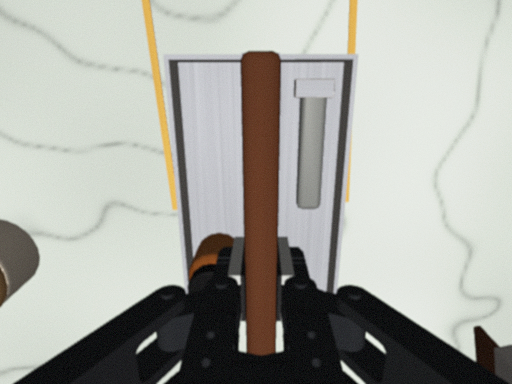

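The wrist view shows both long brass sides, left (147,0)→(175,208) and right (354,0)→(347,200), with the near end of each at about rows 200–208. I'll fit them.

```bash
cat > fr.py <<'E'
from h import *
def sides(p,im):
    hsv=cv2.cvtColor(im,cv2.COLOR_BGR2HSV); m=cv2.inRange(hsv,(15,100,120),(28,255,255))
    k,l,s,ce=cv2.connectedComponentsWithStats(m); out={}
    for i in range(1,k):
        if s[i,4]<80 or s[i,3]<30: continue
        pts=np.argwhere(l==i); W=np.array([onz(p,u,v,0)[:2] for v,u in pts])
        vx,vy,x,y=cv2.fitLine(W.astype(np.float32),cv2.DIST_HUBER,0,.001,.001).ravel(); 
        if vy<0: vx,vy=-vx,-vy
        t=(W-[x,y])@[vx,vy]
        print("side px",s[i][:5],"yaw %.2f"%np.degrees(np.arctan2(vy,vx)),"pt",np.round([x,y],4),"near",np.round([x+vx*t.min(),y+vy*t.min()],4),"far",np.round([x+vx*t.max(),y+vy*t.max()],4))
E
python3 - <<'E'
from fr import *
import json
sides(json.load(open("w4.json")),cv2.imread("pics/w4.png"))
E
```

```text
side px [ 142    0   35  210 1342] yaw 85.46 pt [0.4973 0.1714] near [0.4898 0.0761] far [0.5032 0.2451]
side px [348   0   9  54 373] yaw 85.44 pt [0.6571 0.2075] near [0.6556 0.1886] far [0.6586 0.2254]
```

```bash
python3 - <<'E'
import numpy as np
from scipy.optimize import fsolve
def sim(k,ds,h0,c0):
    h=np.radians(h0);c=np.array(c0);r=c-.075*np.array([np.cos(h),np.sin(h)]);out=[]
    for kk in k:
        r=r+ds*np.array([np.cos(h+kk*ds/2),np.sin(h+kk*ds/2)]);h+=kk*ds
        out.append((*(r+.075*np.array([np.cos(h),np.sin(h)])),np.degrees(h)))
    return np.array(out)
goal=(.5774,.1957,85.5);s0=(.5712,.0918,82.8)
ks=lambda a,b:np.r_[0,a*np.ones(5),b*np.ones(5),np.zeros(4)]
def res(x):
    o=sim(ks(x[0],x[1]),x[2],s0[2],s0[:2])[-1];return [(o[0]-goal[0])*50,(o[1]-goal[1])*50,o[2]-goal[2]]
x=fsolve(res,[.5,.5,.007]);print(x)
prev=np.array(s0)
for q in sim(ks(x[0],x[1]),x[2],s0[2],s0[:2]):
    h=np.radians(prev[2]); d=q[:2]-prev[:2]
    print("z %.2f y %.3f roll %.2f | %s"%(-100*d@[np.cos(h),np.sin(h)],-100*d@[-np.sin(h),np.cos(h)],prev[2]-q[2],q.round(4))); prev=q
E
```

```text
[1.01091966 0.34831459 0.00693389]
z -0.69 y 0.000 roll 0.00 | [ 0.5721  0.0987 82.8   ]
z -0.69 y -0.055 roll -0.40 | [ 0.5724  0.1056 83.2016]
z -0.69 y -0.055 roll -0.40 | [ 0.5727  0.1126 83.6032]
z -0.69 y -0.055 roll -0.40 | [ 0.5729  0.1195 84.0049]
z -0.69 y -0.055 roll -0.40 | [ 0.5731  0.1265 84.4065]
z -0.69 y -0.055 roll -0.40 | [ 0.5732  0.1334 84.8081]
z -0.69 y -0.019 roll -0.14 | [ 0.5736  0.1404 84.9465]
z -0.69 y -0.019 roll -0.14 | [ 0.5741  0.1473 85.0849]
z -0.69 y -0.019 roll -0.14 | [ 0.5745  0.1542 85.2232]
z -0.69 y -0.019 roll -0.14 | [ 0.5749  0.1611 85.3616]
z -0.69 y -0.019 roll -0.14 | [ 0.5752  0.168  85.5   ]
z -0.69 y 0.000 roll 0.00 | [ 0.5758  0.175  85.5   ]
z -0.69 y 0.000 roll 0.00 | [ 0.5763  0.1819 85.5   ]
z -0.69 y 0.000 roll 0.00 | [ 0.5769  0.1888 85.5   ]
z -0.69 y 0.000 roll 0.00 | [ 0.5774  0.1957 85.5   ]
```

move_arm(moves=[{"jaw": 1,"x": 0,"y": 0,"z": -0.3,"roll": 0},{"jaw": 1,"x": 0,"y": 0,"z": -0.4,"roll": 0},{"jaw": 1,"x": 0,"y": -0.05,"z": -0.7,"roll": -0.4},{"jaw": 1,"x": 0,"y": -0.06,"z": -0.7,"roll": -0.4},{"jaw": 1,"x": 0,"y": -0.05,"z": -0.7,"roll": -0.4}])

```text
clock: 9.38
tcp_pos: [0.573, 0.119, 0.1245]
ee_rot: [-45.4, 90.0, -141.4]
contact_force: [-0.2, -1.4, 5.5]
finger_gap: 0.156
```

move_arm(moves=[{"jaw": 1,"x": 0,"y": -0.06,"z": -0.7,"roll": -0.4},{"jaw": 1,"x": 0,"y": -0.05,"z": -0.7,"roll": -0.4},{"jaw": 1,"x": 0,"y": -0.02,"z": -0.7,"roll": -0.1},{"jaw": 1,"x": 0,"y": -0.02,"z": -0.7,"roll": -0.2},{"jaw": 1,"x": 0,"y": -0.02,"z": -0.7,"roll": -0.1}])

```text
clock: 9.8
tcp_pos: [0.5746, 0.1541, 0.1245]
ee_rot: [-35.0, 90.0, -129.8]
contact_force: [-0.6, -1.9, 6.1]
finger_gap: 0.153
```

move_arm(moves=[{"jaw": 1,"x": 0,"y": -0.02,"z": -0.7,"roll": -0.2},{"jaw": 1,"x": 0,"y": -0.02,"z": -0.6,"roll": -0.1},{"jaw": 1,"x": 0,"y": 0,"z": -0.5,"roll": 0},{"jaw": 1,"x": 0,"y": 0,"z": -0.2,"roll": 0},{"jaw": 1,"x": 0,"y": 0,"z": 0,"roll": 0}])

```text
clock: 10.22
tcp_pos: [0.5758, 0.1744, 0.1245]
ee_rot: [-174.6, 90.0, 90.8]
contact_force: [-0.3, 1.7, 6.1]
finger_gap: 0.155
```

```bash
python3 - <<'E'
from fr import *
import json
s=ctrl.observe();p,R=tool(s);ya=np.degrees(np.arctan2(R[1,1],R[0,1]));print(p.round(4),"head",ya+90,s["clock"],s["contact_force"].round(1),s["finger_gap"])
go((.5774,.1957,.1244),85.5)
pp,im=snap("wrist","pics/w5.png"); json.dump({k:np.array(v).tolist() for k,v in pp.items()},open("w5.json","w"))
sides(pp,im)
E
```

```text
[0.5758 0.1744 0.1245] head 85.47296205609891 10.2167 [-0.3  1.7  6.1] 0.1553528967376835
shift cm [ 0.01 -0.01 -2.13] ; ya -4.53 ; world turn 0.03 => roll -0.03
side px [ 154    0  215  283 2966] yaw 136.18 pt [0.5933 0.2427] near [0.7106 0.1301] far [0.5079 0.3246]
side px [  0 333  19  51 703] yaw 71.57 pt [ 0.2803 -0.0085] near [ 0.2689 -0.0428] far [0.292  0.0266]
```

View pics/w5.png

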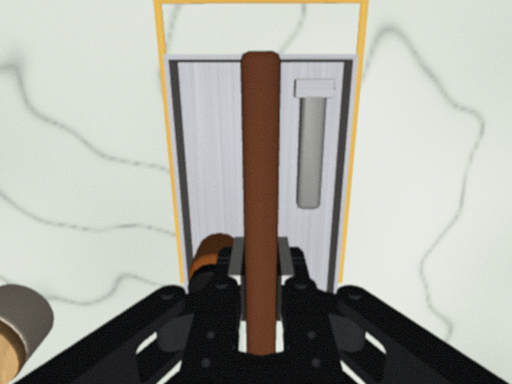

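The view shows the front brass edge at row ~2 and both sides, left (158,0)→(185,283) and right (365,0)→(340,283), with the tray between them.

```bash
python3 - <<'E'
from h import *
import json
p=json.load(open("w5.json"));hsv=cv2.cvtColor(cv2.imread("pics/w5.png"),cv2.COLOR_BGR2HSV);m=cv2.inRange(hsv,(12,90,90),(30,255,255))
def fit(x0,x1,y0,y1):
    q=np.argwhere(m[y0:y1,x0:x1])+[y0,x0];W=np.array([onz(p,u,v,0)[:2] for v,u in q],np.float32)
    vx,vy,x,y=cv2.fitLine(W,cv2.DIST_HUBER,0,.001,.001).ravel();s=np.sign(vy if abs(vy)>.5 else vx);return np.array([x,y]),np.array([vx,vy])*s,W
L=fit(145,195,8,280);Rr=fit(335,372,8,280)
for n,s in(("L",L),("R",Rr)):print(n,s[0].round(4),np.degrees(np.arctan2(s[1][1],s[1][0])).round(2))
th=(np.arctan2(L[1][1],L[1][0])+np.arctan2(Rr[1][1],Rr[1][0]))/2
f=np.array([np.cos(th),np.sin(th)]);r=np.array([f[1],-f[0]])
lat=(L[0]@r+Rr[0]@r)/2;print("width",Rr[0]@r-L[0]@r)
print("near ends",(L[2]@f).min(),(Rr[2]@f).min())
cols=range(190,335,10);rows=[np.argwhere(m[:12,c]).ravel() for c in cols];print([ (int(a.min()),int(a.max())) if len(a) else None for a in rows])
fi=np.mean([onz(p,c,a.max()+.5,0)[:2]@f for c,a in zip(cols,rows) if len(a)]);print("front inner edge",fi)
for half in(.120,):
    c=f*(fi-half)+r*lat;print("centre from front",c.round(4),"yaw",np.degrees(th).round(2))
cb=min((L[2]@f).min(),(Rr[2]@f).min());print("from near",(f*(cb+.126)+r*lat).round(4))
E
```

```text
L [0.5005 0.2258] 85.33
R [0.6591 0.2231] 85.76
width 0.1583266
near ends 0.11775267 0.11753533
[(0, 2), (0, 2), (0, 2), (0, 2), (0, 2), (0, 2), (0, 2), (0, 2), (0, 2), (0, 2), (0, 2), (0, 2), (0, 2), (0, 2), (0, 2)]
front inner edge 0.3604269822720395
centre from front [0.5776 0.1962] yaw 85.55
from near [0.5779 0.1993]
```

move_arm(moves=[{"jaw": 1,"x": 0,"y": 0,"z": -0.3,"roll": 0},{"jaw": 1,"x": 0,"y": 0,"z": -0.5,"roll": 0},{"jaw": 1,"x": 0,"y": 0,"z": -0.6,"roll": 0},{"jaw": 1,"x": 0,"y": 0,"z": -0.5,"roll": 0},{"jaw": 1,"x": 0,"y": 0,"z": -0.3,"roll": 0}])

```text
clock: 10.68
tcp_pos: [0.5775, 0.1961, 0.1244]
ee_rot: [-100.6, 90.0, 164.9]
contact_force: [-0.5, -0.1, 5.7]
finger_gap: 0.155
```

move_arm(moves=[{"jaw": 1,"x": 0,"y": 0,"z": 0,"roll": 0},{"jaw": 1,"x": 0,"y": 0,"z": 0,"roll": 0},{"jaw": 1,"x": 0,"y": 0,"z": 0,"roll": 0}])

```text
clock: 10.93
tcp_pos: [0.5775, 0.1961, 0.1245]
ee_rot: [-166.6, 90.0, 98.9]
contact_force: [0.2, 0.9, 5.9]
finger_gap: 0.156
```

```bash
python3 - <<'E'
from h import *
go((.5776,.1962,.1244),85.5);s=ctrl.observe();print(s["tcp_pos"],s["clock"],s["contact_force"].round(1),s["qd"].round(2))
E
```

```text
shift cm [ 0.01  0.01 -0.02] ; ya -4.54 ; world turn 0.04 => roll -0.04
[0.577487   0.19605025 0.12448006] 10.9333 [0.2 0.9 5.9] [ 0.04  0.03 -0.04 -0.02 -0.02  0.05]
```

move_arm(moves=[{"jaw": 0.6,"x": 0,"y": 0,"z": 0,"roll": 0},{"jaw": 0.5,"x": 0,"y": 0,"z": 0,"roll": 0},{"jaw": 0.3,"x": 0,"y": 0,"z": 0,"roll": 0},{"jaw": 0,"x": 0,"y": 0,"z": 0,"roll": 0},{"jaw": 0,"x": 0,"y": 0,"z": 0,"roll": 0}])

```text
clock: 11.35
tcp_pos: [0.5777, 0.1952, 0.1241]
ee_rot: [-75.8, 90.0, -170.4]
contact_force: [-0.4, 0.7, -0.1]
finger_gap: 0.498
```

```bash
python3 - <<'E'
from h import *
s=ctrl.observe();print(s["tcp_pos"],s["contact_force"].round(1),s["finger_gap"])
E
```

```text
[0.57772032 0.19524756 0.12406381] [-0.4  0.7 -0.1] 0.4975976750162429
```

move_arm(moves=[{"jaw": -0.3,"x": 0,"y": 0,"z": 0,"roll": 0},{"jaw": -0.3,"x": -0.5,"y": 0,"z": 0,"roll": 0},{"jaw": -0.3,"x": -1,"y": 0,"z": 0,"roll": 0},{"jaw": -0.3,"x": -1.5,"y": 0,"z": 0,"roll": 0},{"jaw": -0.3,"x": -2,"y": 0,"z": 0,"roll": 0}])

```text
clock: 11.77
tcp_pos: [0.5775, 0.1951, 0.1748]
ee_rot: [-70.5, 89.9, -165.1]
contact_force: [-0.1, 0.3, 0.0]
finger_gap: 0.648
```

move_arm(moves=[{"jaw": -0.3,"x": -2,"y": 0,"z": 0,"roll": 0},{"jaw": -0.3,"x": -2,"y": 0,"z": 0,"roll": 0},{"jaw": -0.3,"x": -2,"y": 0,"z": 0,"roll": 0},{"jaw": -0.3,"x": -1,"y": 0,"z": 0,"roll": 0},{"jaw": -0.3,"x": 0,"y": 0,"z": 0,"roll": 0}])

```text
clock: 12.18
tcp_pos: [0.5789, 0.1955, 0.2473]
ee_rot: [109.1, 89.7, 14.5]
contact_force: [-0.2, -0.1, -0.5]
finger_gap: 0.646
```

move_arm(moves=[{"jaw": -0.3,"x": 0,"y": 0,"z": 0,"roll": 0},{"jaw": -0.3,"x": 0,"y": 0,"z": 0,"roll": 0}])

```text
clock: 12.35
tcp_pos: [0.5774, 0.1951, 0.2431]
ee_rot: [-71.5, 89.9, -166.1]
contact_force: [-0.4, 0.1, 0.4]
finger_gap: 0.65
```

```bash
python3 - <<'E'
from h import *
import json
p,im=snap("wrist","pics/w6.png"); json.dump({k:np.array(v).tolist() for k,v in p.items()},open("w6.json","w"))
s=ctrl.observe();print(s["tcp_pos"],s["clock"],s["contact_force"].round(1),s["finger_gap"])
E
```

```text
[0.57743496 0.19511094 0.24296143] 12.4 [-0.2  0.4 -0.3] 0.6502161496042556
```

View pics/w6.png

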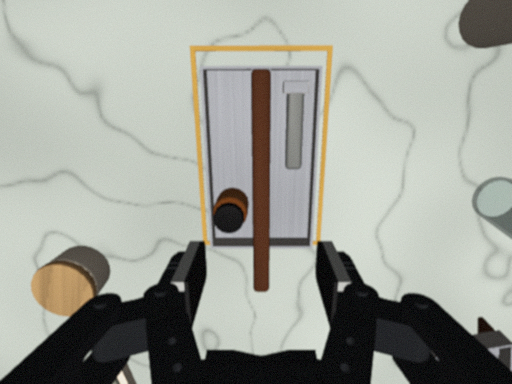

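The view shows the caddy standing inside the frame. The brass corners are at (193,48) and (330,48), and the tray front rim runs (204,68)–(321,68). I'll measure the residual.

```bash
python3 - <<'E'
from h import *
import json
p=json.load(open("w6.json"));im=cv2.imread("pics/w6.png");hsv=cv2.cvtColor(im,cv2.COLOR_BGR2HSV);m=cv2.inRange(hsv,(12,90,90),(30,255,255))
def fit(x0,x1,y0,y1):
    q=np.argwhere(m[y0:y1,x0:x1])+[y0,x0];W=np.array([onz(p,u,v,0)[:2] for v,u in q],np.float32)
    vx,vy,x,y=cv2.fitLine(W,cv2.DIST_HUBER,0,.001,.001).ravel();s=np.sign(vy);return np.array([x,y]),np.array([vx,vy])*s,W
L=fit(185,212,54,240);R=fit(314,338,54,240)
th=np.mean([np.arctan2(s[1][1],s[1][0]) for s in(L,R)]);f=np.array([np.cos(th),np.sin(th)]);r=np.array([f[1],-f[0]])
lat=(L[0]@r+R[0]@r)/2
F=m[40:56,205:320];q=np.argwhere(F)+[40,205];fo=np.mean([onz(p,u,v,0)[:2]@f for v,u in q]);c=f*(fo-.123)+r*lat
print("frame",c.round(4),np.degrees(th).round(2),"width",R[0]@r-L[0]@r,"near",(L[2]@f).min()-fo+.123)
b=cv2.inRange(hsv,(0,90,20),(14,255,150));l=cv2.connectedComponents(b)[1];i=l[150,260];rows=list(range(80,285))
P=np.polyfit(rows,[np.argwhere(l[v]==i).mean() for v in rows],1);vs=np.argwhere(l==i)[:,0]
A,B=(onz(p,np.polyval(P,v),v,.155)[:2] for v in(vs.min(),vs.max()+1));D=A-B;C=(A+B)/2
print("bar mid",C.round(4),"yaw",np.degrees(np.arctan2(D[1],D[0])).round(2),"L",np.linalg.norm(D).round(4),"err fwd/right mm",((C-c)@f*1e3).round(1),((C-c)@r*1e3).round(1))
t=[onz(p,u,v,.055)[:2] for u,v in((204,68),(321,68),(309,245),(212,245))];C=np.mean(t,0);print("tray",C.round(4),((C-c)@f*1e3).round(1),((C-c)@r*1e3).round(1))
E
```

```text
frame [0.5778 0.1956] 85.57 width 0.15643516 near -0.11788595098224336
bar mid [0.5777 0.1968] yaw 85.5 L 0.181 err fwd/right mm 1.2 -0.2
tray [0.5782 0.196 ] 0.4 0.4
```

Every offset is about 1 mm or less, and the yaw is within 0.1°. A few idle rows and one comparison picture will show whether it is standing still, and whether the wheels or castors look wrong.

move_arm(moves=[{"jaw": -0.3,"x": -1,"y": 0,"z": 0,"roll": 0},{"jaw": -0.3,"x": 0,"y": 0,"z": 0,"roll": 0},{"jaw": -0.3,"x": 0,"y": 0,"z": 0,"roll": 0},{"jaw": -0.3,"x": 0,"y": 0,"z": 0,"roll": 0},{"jaw": -0.3,"x": 0,"y": 0,"z": 0,"roll": 0}])

```text
clock: 12.82
tcp_pos: [0.5779, 0.1952, 0.254]
ee_rot: [-74.5, 90.0, -169.0]
contact_force: [0.2, -0.3, -0.5]
finger_gap: 0.65
```

```bash
python3 - <<'E'
from h import *
p,im=snap("wrist","pics/w7.png")
hsv=cv2.cvtColor(im,cv2.COLOR_BGR2HSV);b=cv2.inRange(hsv,(0,90,20),(14,255,150));l=cv2.connectedComponents(b)[1];i=l[150,260];q=np.argwhere(l==i)
vs=q[:,0];A,B=(onz(p,q[q[:,0]==v][:,1].mean(),v,.155) for v in(vs.min()+2,vs.max()-2));print(((A+B)/2).round(4))
_,a=snap("scene","pics/scene7.png");cv2.imwrite("pics/v7.png",cv2.resize(a[110:220,250:370],(600,550),interpolation=cv2.INTER_CUBIC))
E
```

```text
[0.5777 0.1977 0.155 ]
```

View pics/v7.png

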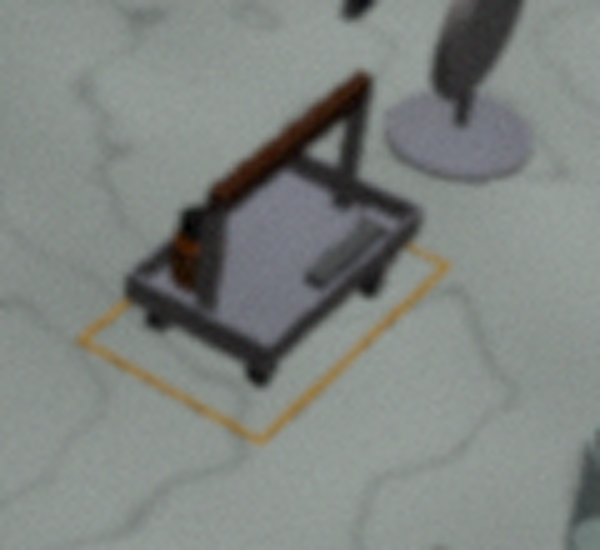

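```bash
python3 - <<'E'
from h import *
p=ctrl.camera_params("scene");t=np.radians(85.5);f=np.array([np.cos(t),np.sin(t)]);r=np.array([f[1],-f[0]]);c=np.array([.5776,.196])
for n,u,v in(("RR wheel",260,382),("LR wheel",155,325),("R castor",370,292),("corner RB",262,440),("corner LB",82,340),("corner RF",448,266)):
    w=onz(p,250+u/5,110+v/5,0.0)[:2]-c;print(n,"fwd %.0f right %.0f mm"%(w@f*1e3,w@r*1e3))
E
```

```text
RR wheel fwd -76 right 45 mm
LR wheel fwd -76 right -47 mm
R castor fwd 58 right 51 mm
corner RB fwd -122 right 79 mm
corner LB fwd -123 right -76 mm
corner RF fwd 122 right 79 mm
```

The rear wheels stand at −76 mm, where they should be at −75. The right castor's wheel is at +58 mm, against a pivot at 70 minus 14 of trail, so it trails straight. All of them rest on the counter.

```bash
python3 -c "
from cell import ctrl
print(ctrl.sign_off())"
```

```text
the job is handed in; nothing more can be done
None
```

I gripped the wheeled grey caddy by the middle of its handle and pushed it about 115 mm straight ahead. I then steered it along an S-curve into the brass frame, released it and lifted the gripper clear. The job was handed in at about 13 s on the robot's clock.

**Position:** my last wrist measurement put the caddy within about 1 mm of the frame centre, and within 0.1° of its direction. The handle bar and the tray disagreed by about 1 mm on the forward offset (+1.2 and +0.4 mm).

**Standing still:** a second reading of the bar about 0.5 s later, from a cruder fit, differed by 0.9 mm forward. I take that as measurement noise, but it is not a strict proof that the caddy was at rest.

**Wheels and castors:**
- In the scene picture both rear wheels and the right castor are on the counter where expected, and the right castor trails.
- The left castor could not be seen. That it trails is inferred from the long straight push and the nearly straight final stretch.

**Forces:** while gripped, the arm pressed the caddy down with about 6 N, well under the limits.

**Disagreement:** the frame's width measured 156 to 158 mm between strip centres, against 153 mm by the text. This is symmetric about the centre line, so it should not affect the centring.

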